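# Close the lug canister and lift its dust cover off alone

### The job

Close the wide canister of battery lugs (not the narrow one): take the nested pair of lids from the bench by the black knob, which belongs to the inner lid and carries the outer dust cover along with it, lower both gently onto the canister until the inner lid is fully seated, and let go of the knob. Then take the outer cover by its collar and lift it off alone for inspection, leaving the inner lid seated and undisturbed; the two lids must not be parted before that, and the other things on the bench stay where they are. Finish while still holding the cover in the air, all of it above the top of the knob.

Things in the scene. Friction and masses are not known exactly. Their poses are not given: they have to be found in the camera images.
- knob (a point): Centre of the inner lid's black knob: upright cylinder, 28 mm diameter, 36 mm tall, z up along it; 69 mm above the spigot foot, 59 mm above the flange underside. Only the knob sticks out above the cover's collar (its bottom is 2 mm above the collar's top). Lifted by it, the cover rests loose on the flange and comes along. Start: spigot foot on the bench.
- inner_lid: The steel inner lid, one rigid round piece, about 250 g. Origin: centre of the spigot foot; z up. From below: spigot 80 mm diameter, 10 mm deep, bevelled to 74 mm at the foot; flange 100 mm diameter, 5 mm thick; stem 16 mm diameter; black knob from 51 to 87 mm above the origin.
- collar (a point): Centre, half-way up, of the outer cover's collar: upright tube, 46 mm outside diameter, 4 mm wall, 30 mm tall, standing on the cover's plate; z up along it. 15 mm above the plate's top, 15 mm below the collar's top, 30 mm above the skirt's lower edge. Nested, it lies 35 mm below the knob's centre and the knob stands up through the collar.
- outer_cover: The aluminium outer dust cover, rigid and round, about 200 g. Origin: centre of the plate's underside; z up. Plate 112 mm diameter, 4 mm thick, with a 38 mm hole ringed by the collar; skirt reaching 11 mm below the origin, inside diameter 104 mm. Nested, the plate lies on the inner lid's flange and can shift 2 mm sideways.
- canister: The wide open aluminium canister, fixed to the bench: 92 mm outside diameter, 86 mm inside, 60 mm tall. Origin: centre of its underside, on the bench; z up. The lid's spigot enters the mouth with 3 mm play all round and the flange rests on the rim; seated, the knob's centre is 119 mm above this origin.
- narrow_canister: A narrow open aluminium canister, fixed to the bench: 68 mm outside diameter, 60 mm tall; not used. Origin: centre of its underside. It, the wide canister and the lids may stand in any order from left to right.
- lug: A copper battery lug, 50 x 20 x 16 mm, lying between the places of the main things; leave alone. Origin: middle of its underside.
- vent_strip: A black plastic strip with three vent plugs, 150 x 26 x 18 mm, lying flat; leave alone. Origin: middle of its underside.
- socket_wrench: A steel socket wrench, 216 x 32 x 30 mm, lying further out; leave alone. Origin: underside.
- post_cleaner: A blue polymer post cleaner, 38 mm wide, 75 mm tall, standing further out; leave alone. Origin: centre of its underside.
- grease_jar: A closed white jar, 56 mm wide, 60 mm tall, standing further out; leave alone. Origin: centre of its underside.
- post_clamp: A dark steel battery post clamp, 56 x 56 x 20 mm, lying on the near side; leave alone. Origin: underside.

How it is judged:
By the outcome, as a careful person would: the job done as asked, in the order asked, and still so for the second after the job is handed in, while the arm keeps its last pose, push and grip.
It also fails if it takes over 45 s, if anything falls off the work surface, if the arm or the gripper's body presses on something with over 40 N, if the wrist force passes 120 N, or if a joint passes its speed limit or range.

### The arm

A 6-joint arm with a two-finger parallel gripper is mounted at the origin on the work surface. World frame = base frame: x ahead of the robot, y to its left, z up, the work surface at z = 0. Lengths are in m, angles in rad, forces in N, time in s.
With the tool pointing down it reaches from about 0.35 to 0.85 m from the base axis. Payload 8.1 kg.
Tool frame: the origin (TCP) lies at the very end of the fingers, on their centre line; the grasp point (between the pads) lies robot.grip_point_offset behind it (robot.grip_point_offset is the distance from the TCP to the grasp point, in m); z points along the fingers, y is the line along which they close (so a half turn about z gives the same grasp; the last joint's range is limited). The gripper opens to 93 mm and grips with 3 to 60 N. Pads are 15 mm wide; open, the fingers measure 128 mm over their backs; the gripper's body (75 mm by 188 mm) begins 65 mm behind the grasp point.
Start: joints at [1.027, 0.13, 1.488, -0, 1.523, -0.085], TCP at [0.266, 0.538, 0.219] pointing down, gripper open.
Joint ranges: [-2.96, 2.96], [-0.89, 2.26], [0.02, 2.5], [-1.34, 4.48], [0, 2.73], [-2.66, 2.66]. Speed limits (rad/s): [2.39, 2.39, 2.79, 3.14, 3.14, 3.14].

### API

Orientations are given as a rotation vector (axis times angle).
In Python, from plant import robot, eyes gives the robot as it stands. The module is installed in compiled form; this text tells all that it offers.
- The arm moves only by the tool apply_moves, never from a script. Its argument "steps" is one flat list of numbers, 7 for each row, row after row: the shift along the tool's x, y, z in units of 30 mm (1.0 is 30 mm), then the turn, a rotation vector about the tool's x, y, z in units of 6 degrees (1.0 is 6 degrees), then the opening in per cent of the stroke, from 0 (shut) to 100 (fully open). In form: [dx, dy, dz, ax, ay, az, fingers, dx, dy, dz, ax, ay, az, fingers, ...]. A call has 1 to 12 rows; each row shifts and turns the commanded pose from where the row before left it, along the tool's axes as they then stand; what a row does not reach is not made up. A row lasts 1/12 s, in which the tool goes at most 41.7 mm and 7.16 degrees, less where a joint would pass 70% of its speed; a pose out of reach is approached as far as the arm can. A call is refused whole if a number of a shift passes 1 or a number of a turn 1, either way. A call with a gripper value outside its range is refused whole. The fingers move at their own pace and stop on an object; "grip_force" is the grip in N (left out, the last holds). Time passes only in rows, so rows that do not move let the fingers close. It gives the time, the measured TCP pose, the force, the opening and the grip force at its end, in the units of the state.
- robot.read_state(): the state, without advancing time (a new reading comes with each control period).
- eyes.read_camera(name): name is "scene" or "top"; returns the picture (420x560x3 uint8, red, green, blue); there is no depth.
- eyes.calibration(name): a dict with "K" (3x3 intrinsics, pixels), "k1" (the pictures are not rectified: a ray, as slopes to the right and down, at radius r is drawn at 1 + k1 r^2 times it, then the intrinsics apply), "R" (3x3) and "t" (3): a world point X has camera coordinates R X + t. Camera axes: x right, y down, z forward; pixel columns grow to the right and rows downward; lengths in m; the calibration is good to about 2 mm. A picture is of the moment at which its call begins. calibration takes no time and is no camera call.
- robot.close_job(): hands the job in; it is judged then, once.
Trained networks look in the newest picture that a camera, given by its name, has taken for a name from the list of things; names that differ only in an ending like _2 or _b are one class to them, and where a whole thing is asked for, a point or a joint stands for the part that bears it (a point fixed in the world has none). Each returns a list of dicts, best first, with "conf" (0 to 1); they miss things now and then, are a little off and sometimes report something else, mostly with a low value. They report only what shows in the picture. A call takes as long as a camera call.
- eyes.search_frame(camera, thing): "rect" ([left, top, width, height] in pixels, round what is visible of it).
- eyes.place_of(camera, thing): "xy" ([column, row] in pixels: a listed point, or the origin of a listed thing).
The state is a dict: "t": time; "q": joint angles; "dq": joint speeds; "joint_torque": joint torques, N m; "tool_pos": TCP position; "orientation": TCP orientation; "force": force on the tool from outside, world axes, zero at the start; "wrist_torque": the same for the moment, N m; "opening": finger opening in m; "gripper_force": force on a finger pad.
Only numpy, scipy, OpenCV 4.12 (cv2) and the standard library are available. Lean on these libraries where they do the work, as an engineer would, in place of code of your own. Each camera call takes 0.05 s, during which the arm holds its last target. There are 200 camera calls.

## Working session

There is one attempt and no reset: what is moved stays moved. The work goes in short steps, Python scripts to look and compute and a tool call to move; the robot and the scene stay as the last step left them, time stands still between calls to the robot, and variables do not carry over. Pictures are saved under pics/ and viewed, at most 10 in all, crops included, and the job is handed in when it is done.

Besides the shell and the picture viewer there is one more tool, called as name(argument=value, ...) on one line, values as JSON. apply_moves: Moves the arm, as the interface text tells. Its arguments: {"type":"object","properties":{"steps":{"type":"array"},"grip_force":{"type":"number"}},"required":["steps"]}

```bash
mkdir -p pics; cat > h.py <<'E'
import numpy as np, cv2
from scipy.optimize import least_squares
from scipy.spatial.transform import Rotation as Ro
from plant import robot, eyes
CAL={c:eyes.calibration(c) for c in("scene","top")}
def proj(c,X):
    k=CAL[c];p=np.array(k["R"])@X+np.array(k["t"]);s=p[:2]/p[2];s=s*(1+k["k1"]*(s@s))
    K=np.array(k["K"]);return K[:2,:2]@s+K[:2,2]
def at_z(c,uv,z):
    return least_squares(lambda q:proj(c,np.array([q[0],q[1],z]))-uv,[.55,0]).x
def tri(d):
    r=least_squares(lambda X:np.concatenate([proj(c,X)-u for c,u in d.items()]),[.55,0,.05]);return r.x,np.sqrt(np.mean(r.fun**2))
def snap(c,n):
    im=eyes.read_camera(c);cv2.imwrite(f"pics/{n}.png",im[:,:,::-1]);return im
E
python3 - <<'E'
from h import *
print(robot.grip_point_offset); s=robot.read_state();print(s["t"],s["tool_pos"],s["orientation"],s["force"],s["opening"])
a=snap("scene","s0");b=snap("top","t0")
cv2.imwrite("pics/both.png",cv2.resize(np.hstack([a,b])[:,:,::-1],(800,300)))
Z=dict(knob=.069,collar=.034,inner_lid=0,outer_cover=.015,canister=0,narrow_canister=0,lug=0)
for n,z in Z.items():
    d={}
    for c in("scene","top"):
        r=eyes.place_of(c,n)
        for q in r[:2]: print(n,c,round(q["conf"],2),np.round(q["xy"],1),np.round(at_z(c,q["xy"],z),4))
        if r:d[c]=r[0]["xy"]
    if len(d)==2: X,e=tri(d);print("  tri",np.round(X,4),round(e,2))
E
```

```text
0.0188
0.0 [0.26540908 0.53746574 0.21759918] [-7.14228806e-01 -3.05873302e+00  2.76000251e-03] [-0.13233204 -0.21493011 -0.10218375] 0.09308455802471331
knob scene 0.47 [219.2 217.1] [ 0.6051 -0.1183]
knob top 0.73 [399.8 225.1] [ 0.5674 -0.2154]
  tri [ 0.5725 -0.1814  0.0298] 17.77
collar scene 0.63 [179.5 206.6] [ 0.5631 -0.2117]
collar top 0.95 [396.4 230.7] [ 0.5632 -0.2194]
  tri [ 0.5629 -0.2157  0.0348] 1.33
inner_lid top 0.71 [389.4 232.1] [ 0.5661 -0.2155]
outer_cover scene 0.98 [178.6 209.3] [ 0.5579 -0.2178]
outer_cover scene 0.69 [394.8 243.9] [0.6129 0.2385]
outer_cover top 0.78 [390.4 229.9] [ 0.5679 -0.2133]
  tri [ 0.5659 -0.2119  0.0268] 0.77
canister scene 0.7 [284.7 202.1] [0.5147 0.0064]
canister top 0.71 [280.8 260.2] [ 0.5046 -0.0008]
  tri [ 0.5058  0.0021 -0.0136] 1.15
narrow_canister scene 0.78 [394.9 244.5] [0.6057 0.2419]
narrow_canister scene 0.21 [182.3 210.3] [ 0.5504 -0.2136]
narrow_canister top 0.81 [161.1 209.6] [0.599  0.2439]
narrow_canister top 0.72 [397.9 232.3] [ 0.5662 -0.2326]
  tri [ 0.6008  0.2451 -0.0079] 0.46
lug scene 0.73 [338.4 222.6] [0.5597 0.1239]
lug top 0.71 [210.8 226.7] [0.567  0.1404]
  tri [0.5653 0.1312 0.0115] 2.69
```

View pics/t0.png

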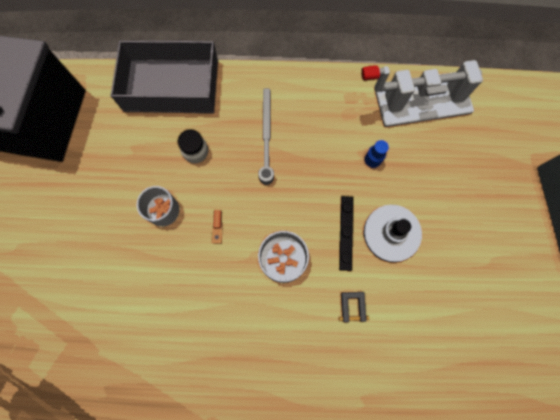

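View pics/s0.png

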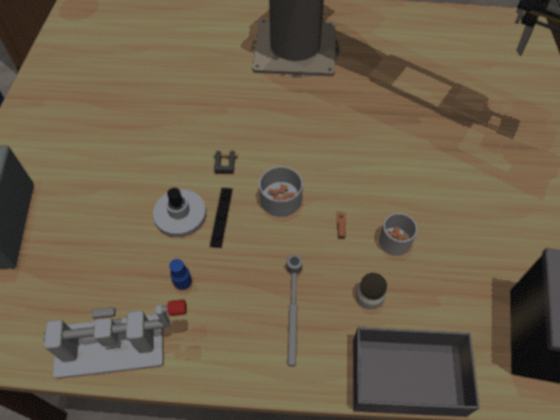

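The top view shows the nested lids at about (393,233) with the knob at (401,228), the wide canister's rim at (284,257) and the narrow canister at (158,206). In the scene view the lids are at (179,212) with the knob at (175,197), and the wide canister's mouth is at (281,187). These agree with the networks, apart from the scene "knob" hit and the 0.69 "outer_cover" hit, which are false.

```bash
cat >> h.py <<'E'
def units(target):
    s=robot.read_state();R=Ro.from_rotvec(s["orientation"]).as_matrix()
    d=R.T@(np.array(target)-s["tool_pos"])/.03
    print("t",round(s["t"],2),"pos",np.round(s["tool_pos"],4),"F",np.round(s["force"],1),"open",round(s["opening"],4),"zaxis",np.round(R[:,2],4),"units",np.round(d,2))
E
python3 - <<'E'
from h import *
a=cv2.imread("pics/s0.png");b=cv2.imread("pics/t0.png")
for uv,z in(((284,257),.06),): print("can top",at_z("top",uv,z))
print("can scene",at_z("scene",(281,186),.06))
for c,im in(("scene",a),("top",b)):
    for X in([.565,-.2155,.087],[.565,-.2155,.019],):
        for dx in [0]:
            pts=np.array([proj(c,np.array(X)+r*np.array([np.cos(t),np.sin(t),0])) for r in [.014 if X[2]>.05 else .056] for t in np.linspace(0,6.28,40)]);cv2.polylines(im,[np.int32(pts*16)],True,(0,0,255),1,0,4)
    for cx in((.505,.002),):
        pts=np.array([proj(c,np.array([cx[0]+.046*np.cos(t),cx[1]+.046*np.sin(t),.06])) for t in np.linspace(0,6.28,40)]);cv2.polylines(im,[np.int32(pts*16)],True,(0,0,255),1,0,4)
A=cv2.resize(a[140:250,130:330],(800,440));B=cv2.resize(b[190:300,240:440],(800,440))
cv2.imwrite("pics/ov.png",cv2.resize(np.vstack([A,B]),(545,600)))
units([.565,-.2155,.2176])
E
```

```text
can top [ 0.50480678 -0.00614995]
can scene [ 0.51505288 -0.00147003]
t 0.8 pos [0.2657 0.538  0.2187] F [ 0.7 -0.2 -0.3] open 0.0932 zaxis [ 0.  0. -1.] units [-20.07 -18.1    0.03]
```

View pics/ov.png

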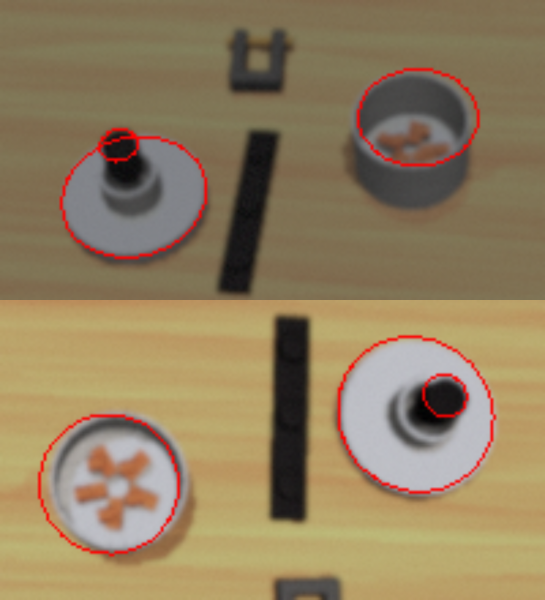

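The overlay shows the lid and knob outlines fitting to about 1 mm. The canister circle needs to shift about 5 mm towards -y. I'll move above the lids now.

apply_moves(steps=[-0.4, -0.36, 0, 0, 0, 0, 100, -0.8, -0.72, 0, 0, 0, 0, 100, -0.85, -0.77, 0, 0, 0, 0, 100, -0.85, -0.77, 0, 0, 0, 0, 100, -0.85, -0.77, 0, 0, 0, 0, 100, -0.85, -0.77, 0, 0, 0, 0, 100, -0.85, -0.77, 0, 0, 0, 0, 100, -0.85, -0.77, 0, 0, 0, 0, 100, -0.85, -0.77, 0, 0, 0, 0, 100, -0.85, -0.77, 0, 0, 0, 0, 100, -0.85, -0.77, 0, 0, 0, 0, 100, -0.85, -0.77, 0, 0, 0, 0, 100])

```text
t: 1.8
tool_pos: [0.4103, 0.1714, 0.2189]
orientation: [0.714, 3.059, 0.001]
force: [1.4, -0.8, 0.4]
opening: 0.0933
gripper_force: 0.0
```

apply_moves(steps=[-0.85, -0.77, 0, 0, 0, 0, 100, -0.85, -0.77, 0, 0, 0, 0, 100, -0.85, -0.77, 0, 0, 0, 0, 100, -0.85, -0.77, 0, 0, 0, 0, 100, -0.85, -0.77, 0, 0, 0, 0, 100, -0.85, -0.77, 0, 0, 0, 0, 100, -0.85, -0.77, 0, 0, 0, 0, 100, -0.85, -0.77, 0, 0, 0, 0, 100, -0.85, -0.77, 0, 0, 0, 0, 100, -0.85, -0.77, 0, 0, 0, 0, 100, -0.85, -0.77, 0, 0, 0, 0, 100, -0.4, -0.36, 0, 0, 0, 0, 100])

```text
t: 2.8
tool_pos: [0.5554, -0.1979, 0.2184]
orientation: [0.718, 3.058, -0.002]
force: [-0.9, 0.7, -0.5]
opening: 0.0934
gripper_force: 0.0
```

```bash
python3 - <<'E'
from h import *
units([.565,-.2155,.2176])
# canister rim fit: edge-strength circle search jointly in both pictures taken before the move
ims={c:cv2.GaussianBlur(cv2.imread(f"pics/{n}.png",0),(0,0),1).astype(np.float32) for c,n in(("scene","s0"),("top","t0"))}
th=np.linspace(0,2*np.pi,72)
def score(c,x,y,z,r):
    P=[np.array([proj(c,np.array([x+k*np.cos(t),y+k*np.sin(t),z])) for t in th],np.float32) for k in(r-.003,r+.003)]
    v=[cv2.remap(ims[c],p[:,0].copy()[None],p[:,1].copy()[None],1)[0] for p in P]
    return np.mean(np.clip(np.abs(v[0]-v[1]),0,40))
for nm,x0,y0,z,r in(("can",.505,-.003,.06,.046),("cover",.565,-.2155,.019,.056)):
    g=[(x,y) for x in np.arange(-.012,.0121,.001)+x0 for y in np.arange(-.012,.0121,.001)+y0]
    S={c:np.array([score(c,x,y,z,r) for x,y in g]) for c in ims}
    for c in ims: print(nm,c,np.round(g[int(S[c].argmax())],4),S[c].max())
    print(nm,"both",np.round(g[int((S["top"]+S["scene"]).argmax())],4))
E
```

```text
t 2.8 pos [ 0.5554 -0.1979  0.2184] F [-0.9  0.7 -0.5] open 0.0934 zaxis [ 2.0e-04 -1.1e-03 -1.0e+00] units [-0.55 -0.38  0.03]
can scene [ 0.511 -0.003] 23.749105
can top [ 0.507 -0.005] 29.40107
can both [ 0.507 -0.005]
cover scene [ 0.562  -0.2165] 22.976576
cover top [ 0.563  -0.2175] 26.5727
cover both [ 0.563  -0.2175]
```

apply_moves(steps=[-0.27, -0.22, 0, 0, 0, 0, 100, -0.26, -0.21, 0.5, 0, 0, 0, 100, 0, 0, 0.8, 0, 0, 0, 100, 0, 0, 0.8, 0, 0, 0, 100, 0, 0, 0.8, 0, 0, 0, 100, 0, 0, 0.5, 0, 0, 0, 100, 0, 0, 0.3, 0, 0, 0, 100, 0, 0, 0, 0, 0, 0, 100, 0, 0, 0, 0, 0, 0, 100])

```text
t: 3.55
tool_pos: [0.5635, -0.2123, 0.108]
orientation: [-0.714, -3.059, -0.0]
force: [0.2, -0.1, -0.1]
opening: 0.0929
gripper_force: 0.0
```

```bash
python3 - <<'E'
from h import *
units([.564,-.2165,.0545])
a=snap("scene","s1");b=snap("top","t1")
A=cv2.resize(a[150:260,110:260],(600,440))[:300];A=cv2.resize(a[160:235,130:230],(800,600))
B=b[180:280,340:450]
cv2.imwrite("pics/c1.png",np.hstack([cv2.resize(a[150:250,120:230],(400,364)),cv2.resize(B,(400,364))])[:,:,::-1])
E
```

```text
t 3.55 pos [ 0.5635 -0.2123  0.108 ] F [ 0.2 -0.1 -0.1] open 0.0929 zaxis [-2.e-04  2.e-04 -1.e+00] units [-0.08 -0.12  1.78]
```

View pics/c1.png

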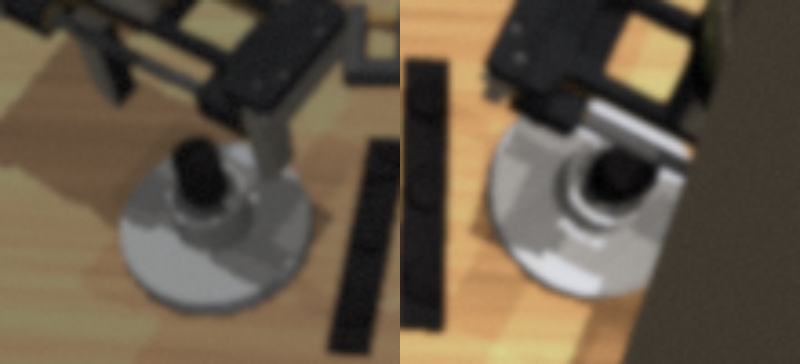

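The crops show the open fingers straddling the knob and nothing touched. The scene crop has finger tips at about (115,85) and (265,165) with the knob between them. I'll descend and grip.

apply_moves(steps=[-0.08, -0.12, 0.3, 0, 0, 0, 100, 0, 0, 0.5, 0, 0, 0, 100, 0, 0, 0.5, 0, 0, 0, 100, 0, 0, 0.3, 0, 0, 0, 100, 0, 0, 0.15, 0, 0, 0, 100, 0, 0, 0, 0, 0, 0, 100, 0, 0, 0, 0, 0, 0, 100], grip_force=25)

```text
t: 4.23
tool_pos: [0.5642, -0.2172, 0.0555]
orientation: [0.714, 3.059, -0.0]
force: [-0.3, -0.5, -0.1]
opening: 0.093
gripper_force: 0.0
```

```bash
python3 - <<'E'
from h import *
units([.564,-.2165,.0545])
a=snap("scene","s2");b=snap("top","t2")
cv2.imwrite("pics/c2.png",np.hstack([cv2.resize(a[150:250,120:230],(400,364)),cv2.resize(b[180:280,340:450],(400,364))])[:,:,::-1])
E
```

```text
t 4.23 pos [ 0.5642 -0.2172  0.0555] F [-0.3 -0.5 -0.1] open 0.093 zaxis [ 3.e-04 -2.e-04 -1.e+00] units [0.02 0.02 0.03]
```

View pics/c2.png

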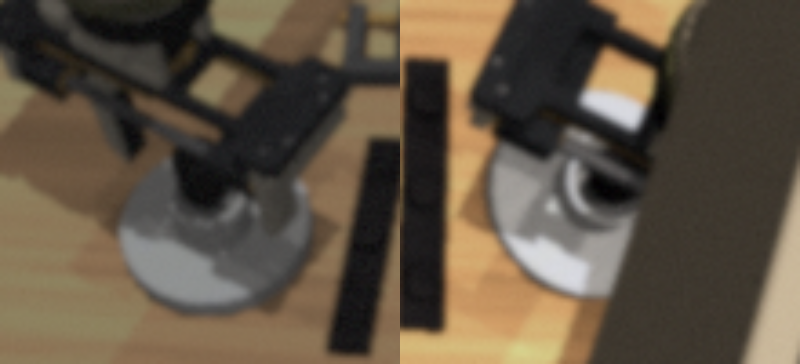

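The fingers are on both sides of the knob, just above the collar, so I'll close.

apply_moves(steps=[0, 0, 0, 0, 0, 0, 60, 0, 0, 0, 0, 0, 0, 45, 0, 0, 0, 0, 0, 0, 35, 0, 0, 0, 0, 0, 0, 25, 0, 0, 0, 0, 0, 0, 15, 0, 0, 0, 0, 0, 0, 10, 0, 0, 0, 0, 0, 0, 10, 0, 0, 0, 0, 0, 0, 10, 0, 0, 0, 0, 0, 0, 10, 0, 0, 0, 0, 0, 0, 10, 0, 0, 0, 0, 0, 0, 10], grip_force=25)

```text
t: 5.25
tool_pos: [0.5639, -0.2171, 0.0551]
orientation: [-0.714, -3.059, 0.0]
force: [-0.4, -0.7, -0.2]
opening: 0.0275
gripper_force: 25.0
```

apply_moves(steps=[0, 0, -0.1, 0, 0, 0, 10, 0, 0, -0.2, 0, 0, 0, 10, 0, 0, -0.35, 0, 0, 0, 10, 0, 0, -0.45, 0, 0, 0, 10, 0, 0, -0.5, 0, 0, 0, 10, 0, 0, -0.5, 0, 0, 0, 10, 0, 0, -0.5, 0, 0, 0, 10, 0, 0, -0.4, 0, 0, 0, 10, 0, 0, -0.25, 0, 0, 0, 10, 0, 0, -0.1, 0, 0, 0, 10, 0, 0, 0, 0, 0, 0, 10], grip_force=35)

```text
t: 6.17
tool_pos: [0.5645, -0.2172, 0.1568]
orientation: [0.714, 3.058, -0.001]
force: [0.4, 0.5, -4.5]
opening: 0.0272
gripper_force: 35.0
```

```bash
python3 - <<'E'
from h import *
units([.508,-.0045,.16])
a=snap("scene","s3")
b=eyes.read_camera("top")
for n in("knob","collar","outer_cover"):
  for c in("scene","top"):
    print(n,c,[(round(q["conf"],2),np.round(q["xy"],1)) for q in eyes.place_of(c,n)[:2]])
cv2.imwrite("pics/c3.png",np.hstack([cv2.resize(a[110:230,110:240],(400,370)),cv2.resize(b[160:280,330:460],(400,370))])[:,:,::-1])
s=robot.read_state()["tool_pos"]
for z in(.015,-.02,-.039): print(z,[np.round(proj(c,s+[0,0,z]),1) for c in("scene","top")])
E
```

```text
t 6.17 pos [ 0.5645 -0.2172  0.1568] F [ 0.4  0.5 -4.5] open 0.0272 zaxis [ 1.5e-03 -7.0e-04 -1.0e+00] units [ 4.83  5.52 -0.11]
knob scene [(0.68, array([164.4, 164.9]))]
knob top [(0.64, array([420.4, 215.3])), (0.49, array([346. , 234.5]))]
collar scene [(0.65, array([172.6, 175. ]))]
collar top [(0.71, array([412.3, 221.1]))]
outer_cover scene [(0.71, array([169.4, 181.3]))]
outer_cover top [(0.72, array([409.6, 221.1])), (0.22, array([197.4, 150.9]))]
0.015 [array([164.5, 166.8]), array([420.2, 215.6])]
-0.02 [array([168., 178.]), array([412.7, 220. ])]
-0.039 [array([169.8, 183.7]), array([409. , 222.2])]
```

View pics/c3.png

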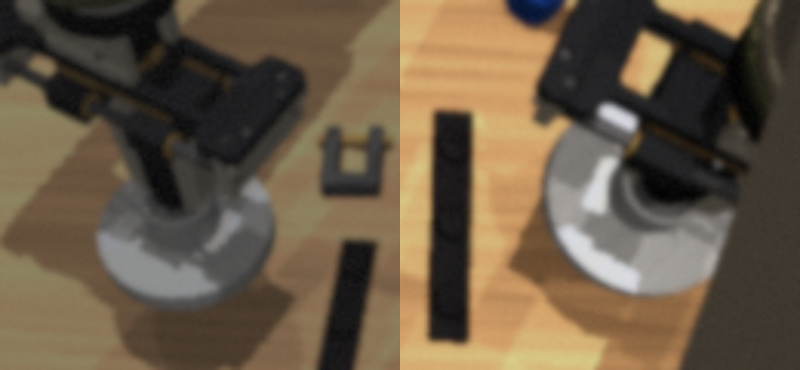

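Both lids are hanging level from the knob (wrist force about 4.5 N), and the predicted points agree with the networks to about a pixel. Next I'll move over the canister.

apply_moves(steps=[0.1, 0.11, 0, 0, 0, 0, 10, 0.2, 0.23, 0, 0, 0, 0, 10, 0.3, 0.34, 0, 0, 0, 0, 10, 0.4, 0.46, 0, 0, 0, 0, 10, 0.4, 0.46, 0, 0, 0, 0, 10, 0.4, 0.46, 0, 0, 0, 0, 10, 0.4, 0.46, 0, 0, 0, 0, 10, 0.4, 0.46, 0, 0, 0, 0, 10, 0.4, 0.46, 0, 0, 0, 0, 10, 0.4, 0.46, 0, 0, 0, 0, 10, 0.4, 0.46, 0, 0, 0, 0, 10, 0.4, 0.46, 0, 0, 0, 0, 10])

```text
t: 7.57
tool_pos: [0.5141, -0.0295, 0.1557]
orientation: [0.713, 3.059, 0.001]
force: [-0.2, 0.3, -4.8]
opening: 0.0277
gripper_force: 35.0
```

apply_moves(steps=[0.3, 0.34, 0, 0, 0, 0, 10, 0.2, 0.23, 0, 0, 0, 0, 10, 0.1, 0.1, 0, 0, 0, 0, 10, 0.03, 0.03, 0, 0, 0, 0, 10, 0, 0, 0, 0, 0, 0, 10, 0, 0, 0, 0, 0, 0, 10, 0, 0, 0, 0, 0, 0, 10])

```text
t: 8.15
tool_pos: [0.5076, -0.0051, 0.1557]
orientation: [0.716, 3.059, -0.0]
force: [0.3, -0.6, -5.5]
opening: 0.027
gripper_force: 35.0
```

```bash
python3 - <<'E'
from h import *
units([.508,-.0045,.128])
a=eyes.read_camera("scene");b=eyes.read_camera("top")
for n in("knob","collar","outer_cover"):
  for c in("scene","top"):
    print(n,c,[(round(q["conf"],2),np.round(q["xy"],1)) for q in eyes.place_of(c,n)[:2]])
s=robot.read_state()["tool_pos"]
for z in(.015,-.02,-.039): print(z,[np.round(proj(c,s+[0,0,z]),1) for c in("scene","top")])
cv2.imwrite("pics/c4.png",np.hstack([cv2.resize(a[120:240,215:345],(400,370)),cv2.resize(b[190:310,220:350],(400,370))])[:,:,::-1])
E
```

```text
t 8.15 pos [ 0.5076 -0.0051  0.1557] F [ 0.3 -0.6 -5.5] open 0.027 zaxis [ 1.e-04 -3.e-04 -1.e+00] units [-0.    0.02  0.92]
knob scene [(0.79, array([278. , 147.3]))]
knob top []
collar scene [(0.85, array([281.4, 160.1]))]
collar top []
outer_cover scene [(0.85, array([280.2, 163.8]))]
outer_cover top [(0.84, array([283.5, 251.4])), (0.5, array([163.4, 209.9]))]
0.015 [array([279.5, 148.9]), array([284.1, 247.7])]
-0.02 [array([279.6, 160.4]), array([283.7, 250.5])]
-0.039 [array([279.7, 166.3]), array([283.6, 251.8])]
```

View pics/c4.png

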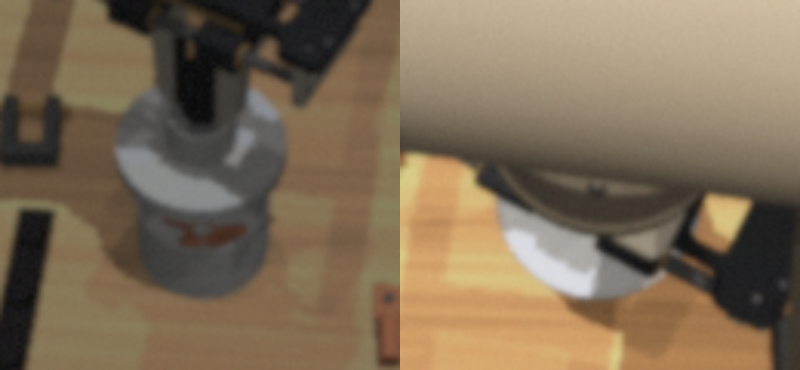

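The lids hang centred above the wide canister's mouth at about (205,225) in the scene crop. I'll lower to just above the rim, then go slowly.

apply_moves(steps=[0, 0.01, 0.2, 0, 0, 0, 10, 0, 0, 0.3, 0, 0, 0, 10, 0, 0, 0.3, 0, 0, 0, 10, 0, 0, 0.2, 0, 0, 0, 10, 0, 0, 0.1, 0, 0, 0, 10, 0, 0, 0.05, 0, 0, 0, 10, 0, 0, 0, 0, 0, 0, 10, 0, 0, 0, 0, 0, 0, 10])

```text
t: 9.22
tool_pos: [0.5077, -0.0041, 0.1213]
orientation: [0.714, 3.059, 0.0]
force: [0.4, 1.0, -3.8]
opening: 0.0276
gripper_force: 35.0
```

apply_moves(steps=[0, 0, 0.07, 0, 0, 0, 10, 0, 0, 0.07, 0, 0, 0, 10, 0, 0, 0.07, 0, 0, 0, 10, 0, 0, 0.05, 0, 0, 0, 10, 0, 0, 0, 0, 0, 0, 10])

```text
t: 9.63
tool_pos: [0.5072, -0.0041, 0.1128]
orientation: [-0.714, -3.059, 0.0]
force: [-0.1, 0.1, -3.8]
opening: 0.0273
gripper_force: 35.0
```

Spigot is 2 mm into the mouth with no contact; continuing slowly.

apply_moves(steps=[0, 0, 0.05, 0, 0, 0, 10, 0, 0, 0.05, 0, 0, 0, 10, 0, 0, 0.05, 0, 0, 0, 10, 0, 0, 0, 0, 0, 0, 10])

```text
t: 9.97
tool_pos: [0.5073, -0.0041, 0.1084]
orientation: [-0.714, -3.059, 0.0]
force: [-0.2, 0.5, -4.7]
opening: 0.0273
gripper_force: 35.0
```

apply_moves(steps=[0, 0, 0.03, 0, 0, 0, 10, 0, 0, 0.03, 0, 0, 0, 10, 0, 0, 0, 0, 0, 0, 10])

```text
t: 10.22
tool_pos: [0.5075, -0.0041, 0.1069]
orientation: [-0.714, -3.059, 0.0]
force: [-0.3, -0.1, -4.2]
opening: 0.0273
gripper_force: 35.0
```

apply_moves(steps=[0, 0, 0.03, 0, 0, 0, 10, 0, 0, 0.03, 0, 0, 0, 10, 0, 0, 0, 0, 0, 0, 10])

```text
t: 10.47
tool_pos: [0.5075, -0.0041, 0.1051]
orientation: [0.714, 3.059, -0.0]
force: [-0.4, -0.1, -4.4]
opening: 0.0274
gripper_force: 35.0
```

apply_moves(steps=[0, 0, 0.02, 0, 0, 0, 10, 0, 0, 0.02, 0, 0, 0, 10, 0, 0, 0, 0, 0, 0, 10])

```text
t: 10.72
tool_pos: [0.5077, -0.0042, 0.105]
orientation: [0.714, 3.059, -0.0]
force: [-5.4, -1.1, 4.8]
opening: 0.0274
gripper_force: 35.0
```

Contact came at the expected seat height. I'll ease off the push and release.

apply_moves(steps=[0, 0, -0.02, 0, 0, 0, 10, 0, 0, 0, 0, 0, 0, 10])

```text
t: 10.88
tool_pos: [0.5078, -0.0042, 0.105]
orientation: [0.714, 3.059, -0.0]
force: [-2.5, -0.5, 1.1]
opening: 0.0273
gripper_force: 35.0
```

apply_moves(steps=[0, 0, 0, 0, 0, 0, 30, 0, 0, 0, 0, 0, 0, 33, 0, 0, 0, 0, 0, 0, 38, 0, 0, 0, 0, 0, 0, 45, 0, 0, 0, 0, 0, 0, 60, 0, 0, 0, 0, 0, 0, 80, 0, 0, 0, 0, 0, 0, 100, 0, 0, 0, 0, 0, 0, 100, 0, 0, 0, 0, 0, 0, 100, 0, 0, 0, 0, 0, 0, 100])

```text
t: 11.72
tool_pos: [0.5075, -0.0041, 0.1046]
orientation: [0.714, 3.059, -0.0]
force: [0.0, -0.4, 0.3]
opening: 0.0773
gripper_force: 0.0
```

```bash
python3 - <<'E'
from h import *
s=robot.read_state()
units([.508,-.0045,.084+.05-.0-.013-.05+.0]); print(s["wrist_torque"])
a=eyes.read_camera("scene");b=eyes.read_camera("top")
for n,z in(("knob",.119),("collar",.084),("outer_cover",.065)):
  for c in("scene","top"):
    print(n,c,[(round(q["conf"],2),np.round(q["xy"],1)) for q in eyes.place_of(c,n)[:1]],np.round(proj(c,np.array([.5075,-.0042,z])),1))
cv2.imwrite("pics/c5.png",cv2.resize(a[120:240,205:365],(800,600))[:,:,::-1])
E
```

```text
t 11.72 pos [ 0.5075 -0.0041  0.1046] F [ 0.  -0.4  0.3] open 0.0773 zaxis [ 0. -0. -1.] units [-0.02 -0.01  1.12]
[-0.02960974 -0.01330667 -0.02338479]
knob scene [(0.6, array([279.7, 163.2]))] [279.8 165.6]
knob top [] [283.4 251.6]
collar scene [(0.94, array([284.1, 176.8]))] [279.9 176.1]
collar top [] [283.1 254. ]
outer_cover scene [(0.86, array([280.8, 177.8]))] [279.9 181.6]
outer_cover top [(0.77, array([282.5, 252.5]))] [283.  255.2]
```

View pics/c5.png

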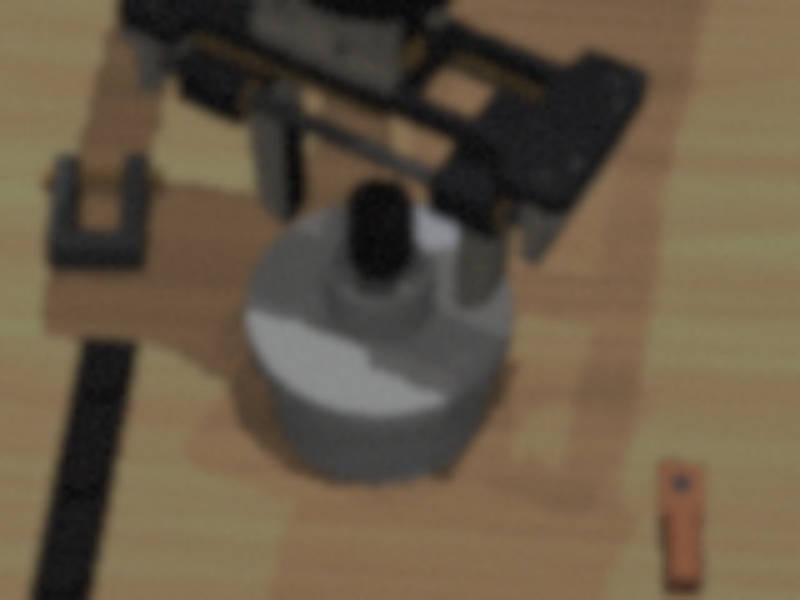

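The picture shows the lids seated level, with the knob upright at (380,230), the collar at (380,300) and the fingers clear on both sides. Next I'll go down to the collar.

apply_moves(steps=[0, 0, 0, 0, 0, 0, 100, 0, 0, 0, 0, 0, 0, 100, 0, 0, 0.2, 0, 0, 0, 100, 0, 0, 0.3, 0, 0, 0, 100, 0, 0, 0.25, 0, 0, 0, 100, 0, 0, 0.15, 0, 0, 0, 100, 0, 0, 0.1, 0, 0, 0, 100, 0, 0, 0, 0, 0, 0, 100, 0, 0, 0, 0, 0, 0, 100], grip_force=15)

```text
t: 12.87
tool_pos: [0.5074, -0.0041, 0.0743]
orientation: [-0.714, -3.059, 0.0]
force: [-0.6, 0.8, 0.5]
opening: 0.0932
gripper_force: 0.0
```

apply_moves(steps=[0, 0, 0, 0, 0, 0, 75, 0, 0, 0, 0, 0, 0, 65, 0, 0, 0, 0, 0, 0, 58, 0, 0, 0, 0, 0, 0, 54, 0, 0, 0, 0, 0, 0, 51, 0, 0, 0, 0, 0, 0, 48, 0, 0, 0, 0, 0, 0, 45, 0, 0, 0, 0, 0, 0, 40, 0, 0, 0, 0, 0, 0, 40, 0, 0, 0, 0, 0, 0, 40], grip_force=8)

```text
t: 13.7
tool_pos: [0.5076, -0.0042, 0.0747]
orientation: [0.714, 3.059, -0.0]
force: [-0.2, -1.1, 1.9]
opening: 0.046
gripper_force: 8.0
```

apply_moves(steps=[0, 0, 0, 0, 0, 0, 30, 0, 0, 0, 0, 0, 0, 30, 0, 0, 0, 0, 0, 0, 30], grip_force=25)

```text
t: 13.95
tool_pos: [0.5075, -0.0042, 0.0747]
orientation: [-0.714, -3.059, 0.0]
force: [-0.2, -0.6, 1.2]
opening: 0.046
gripper_force: 25.0
```

apply_moves(steps=[0, 0, -0.05, 0, 0, 0, 30, 0, 0, -0.08, 0, 0, 0, 30, 0, 0, -0.1, 0, 0, 0, 30, 0, 0, -0.1, 0, 0, 0, 30, 0, 0, -0.1, 0, 0, 0, 30, 0, 0, -0.07, 0, 0, 0, 30, 0, 0, 0, 0, 0, 0, 30, 0, 0, 0, 0, 0, 0, 30])

```text
t: 14.62
tool_pos: [0.5077, -0.0041, 0.0899]
orientation: [0.714, 3.059, 0.0]
force: [-0.2, -0.5, -2.6]
opening: 0.0459
gripper_force: 25.0
```

```bash
python3 - <<'E'
from h import *
units([.5075,-.0042,.197]); print(robot.read_state()["wrist_torque"])
a=eyes.read_camera("scene")
cv2.imwrite("pics/c6.png",cv2.resize(a[120:240,205:365],(800,600))[:,:,::-1])
E
```

```text
t 14.62 pos [ 0.5077 -0.0041  0.0899] F [-0.2 -0.5 -2.6] open 0.0459 zaxis [ 5.e-04 -0.e+00 -1.e+00] units [ 0.   -0.01 -3.57]
[ 0.00062741  0.00248882 -0.01869296]
```

View pics/c6.png

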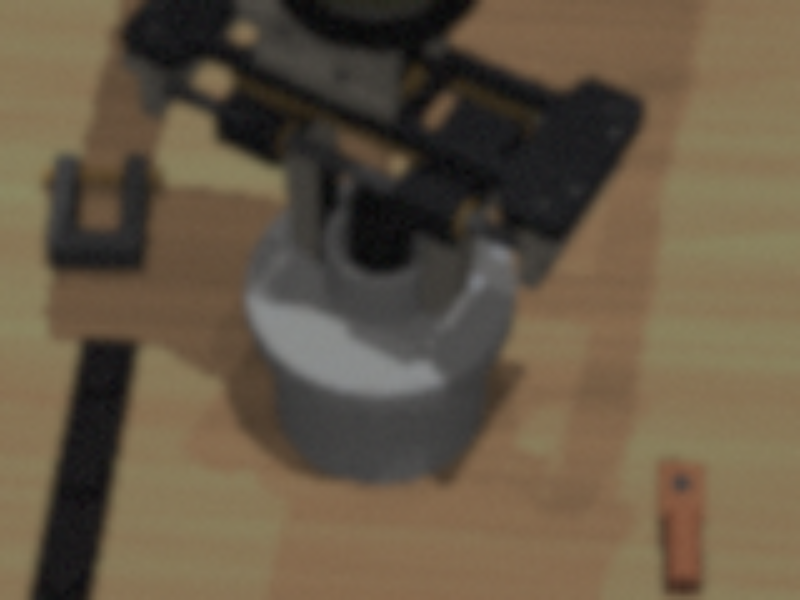

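The cover alone rises level (2.6 N against about 4.5 N for both lids). The knob stays at (380,240), inside the collar. I'll continue straight up.

apply_moves(steps=[0, 0, -0.15, 0, 0, 0, 30, 0, 0, -0.3, 0, 0, 0, 30, 0, 0, -0.4, 0, 0, 0, 30, 0, 0, -0.4, 0, 0, 0, 30, 0, 0, -0.4, 0, 0, 0, 30, 0, 0, -0.4, 0, 0, 0, 30, 0, 0, -0.4, 0, 0, 0, 30, 0, 0, -0.4, 0, 0, 0, 30, 0, 0, -0.35, 0, 0, 0, 30, 0, 0, -0.25, 0, 0, 0, 30, 0, 0, -0.1, 0, 0, 0, 30, 0, 0, 0, 0, 0, 0, 30])

```text
t: 15.67
tool_pos: [0.508, -0.0042, 0.1971]
orientation: [0.714, 3.058, 0.0]
force: [0.1, -0.3, -2.0]
opening: 0.0457
gripper_force: 25.0
```

apply_moves(steps=[0, 0, 0, 0, 0, 0, 30, 0, 0, 0, 0, 0, 0, 30, 0, 0, 0, 0, 0, 0, 30])

```text
t: 15.92
tool_pos: [0.507, -0.004, 0.1952]
orientation: [-0.714, -3.058, 0.0]
force: [-0.1, -0.2, -2.2]
opening: 0.0465
gripper_force: 25.0
```

```bash
python3 - <<'E'
from h import *
units([.5075,-.0042,.197])
a=eyes.read_camera("scene")
cv2.imwrite("pics/c7.png",cv2.resize(a[90:240,185:385],(800,600))[:,:,::-1])
E
```

```text
t 15.92 pos [ 0.507  -0.004   0.1952] F [-0.1 -0.2 -2.2] open 0.0465 zaxis [-1.6e-03  2.0e-04 -1.0e+00] units [-0.02  0.   -0.06]
```

View pics/c7.png

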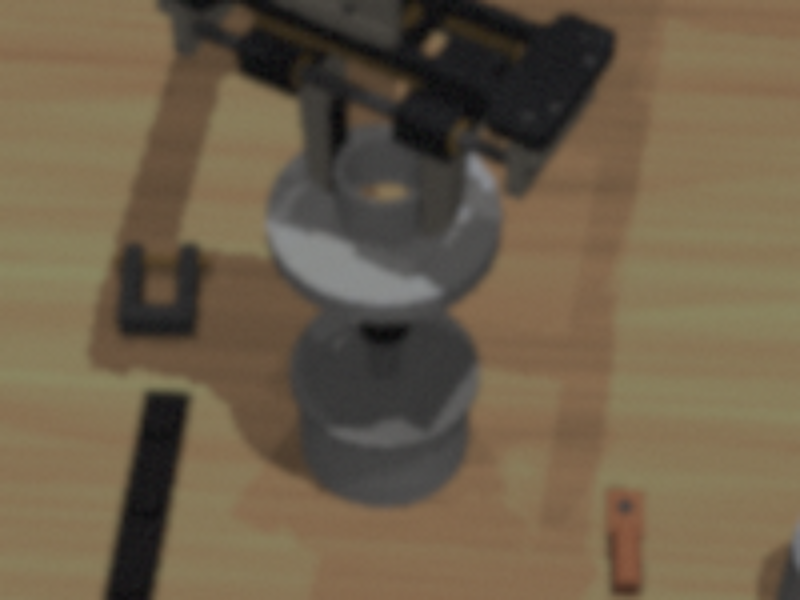

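The cover is held level at (385,220) and its collar is empty. The inner lid sits level on the canister at (385,375), with the knob below the cover. I'll hand in the job.

```bash
python3 -c "
from plant import robot
print(robot.close_job())"
```

```text
the job is handed in; nothing more can be done
None
```

I seated the inner lid on the wide canister, lifted the outer cover off by its collar, and handed the job in after about 16 s with the cover still held, its skirt about 37 mm above the knob's top; the hand-in gave no verdict.

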